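# Slide the drip tray home under the drain stand

## Task

Slide the steel drip tray, nose first, into the bay under the white drain stand until it is fully home, its front plate flush against the front of the stand, then let go. The guide rails inside are out of sight and not exactly centred in the stand, so feel for them along the side walls and ease the tray in gently, without forcing it against the stand, and leave the glassware around it where it is.

Things in the scene. Friction and masses are not known exactly. Their poses are not given: they have to be found in the camera images.
- stand: White low drain stand, fixed, 112 deep (x) x 156 wide (y) x 62 mm high, ribs and a row of 36 mm pegs on top. Origin: centre of its underside, on the worktop; +x points into the bay, away from its mouth; z up. Front face at x = -56 mm. The bay's floor is the worktop. A tray fully home has its origin at x = -6 mm in this frame. Over 20 N between tray and stand is forcing it.
- stand_mouth (a point): Centre of the bay's mouth in the stand's front face, 15 mm above the worktop; axes as the stand's. The mouth is 116 mm wide between side walls 20 mm thick, and 34 mm high.
- stand_bay (a point): Inside the bay on the stand's centre line, where the guide channel begins, 50 mm behind the front face. Two hidden smooth steel rails, rigid, parallel to the stand's x, 87 mm apart; their mid line lies 0 to 13 mm left or right of this point (unmeasured, new each time). Flared lead-ins, 119 mm apart 5 mm behind the front face, narrow to the channel here. Rails run on to the end.
- tray: Steel drip tray, loose on the worktop, 0.25 to 0.5 kg: open pan 100 long (x) x 84 wide (y) x 22 mm high, with a front plate at its -x end. Origin: centre of the pan's underside; +x points to the nose (x = +50 mm), which enters the bay first. It can be slid flat along the worktop by its fin.
- tray_plate (a point): Middle of the front plate's inner face, at tray x = -50 mm, 20 mm up; home, this face bears on the stand's front face. The plate is 156 wide, 5 thick, from 2 to 38 mm above the underside.
- tray_fin (a point): Grip point on the black upright finger fin in front of the plate, at tray x = -80 mm, 30 mm above the underside; axes as the tray's. The fin is 44 long (tray x = -55 to -99 mm), 8 thick (y), from 6 to 44 mm up: the fingers close along y.
- tray_nose (a point): Middle of the tray's nose (the far end of the pan, tray x = +50 mm), 11 mm above its underside.
- petri_60: Glass petri dish, 70 mm across, 17 mm high, loose on top of the stand; leave it there. Origin: centre of its underside.
- amber_bottle: Small square dropper bottle of brown glass, 47 x 47 x 132 mm, loose on the worktop; leave it. Origin: centre of its underside.
- vial_open: Small open glass vial, 35 mm across, 66 mm high, loose on the worktop; leave it. Origin: centre of its underside.

How it is judged:
On the way:
1. the tray's nose is at least 20 mm inside the bay (x of tray_nose in the frame of stand above -0.036 m and y of tray_nose in the frame of stand between -0.03 and 0.03 m and height (world z) of tray_nose below 0.03 m), for 0.05 s.
At the end, for the whole second after the job is handed in: The tray lies flat in the bay, its front plate flush on the stand's front face to within 2.5 mm, square to the stand within 0.05 rad, at rest and released (x of tray in the frame of stand above -0.0085 m and angle between the x axis of tray and the x axis of stand, either way round below 0.05 rad and height (world z) of tray below 0.004 m and angle between tray's own z axis and vertical below 0.05 rad and linear speed of tray below 0.01 m/s); the robot touches nothing.
It fails at once if the tray is forced: more than 20 N between tray and stand (contact force between tray and stand above 20 N).
It fails at once if the petri dish on the stand is shifted by more than 15 mm (distance of petri_60 from where it was at the start of the episode above 0.015 m).
It fails at once if the brown bottle is shifted by more than 20 mm (distance of amber_bottle from where it was at the start of the episode above 0.02 m).
It fails at once if the vial is shifted by more than 20 mm (distance of vial_open from where it was at the start of the episode above 0.02 m).
It also fails if it takes over 72 s, if anything falls off the work surface, if the arm or the gripper's body presses on something with over 40 N, if the wrist force passes 120 N, or if a joint passes its speed limit or range.

## Robot

A 6-joint arm with a two-finger parallel gripper is mounted at the origin on a cart in front of the work surface, level with it; the furniture and walls round the work are solid. World frame = base frame: x ahead of the robot, y to its left, z up, the work surface at z = 0. Lengths are in m, angles in rad, forces in N, time in s.
With the tool pointing down it reaches from about 0.3 to 0.825 m from the base axis. Payload 5.4 kg.
Tool frame: the origin (TCP) lies where the fingers leave the gripper's body, on its centre line; the fingertips stand 88 mm ahead of it and the grasp point (between the pads) lies 69 mm ahead of it; z points along the fingers, y is the line along which they close (so a half turn about z gives the same grasp; the last joint's range is limited). The gripper opens to 92 mm and grips with 3 to 60 N. Pads are 20 mm wide; open, the fingers measure 128 mm over their backs; the gripper's body (75 mm by 189 mm) begins 69 mm behind the grasp point.
Start: joints at [0.972, 0.158, 1.597, -0, 1.386, -0.21], TCP at [0.218, 0.532, 0.303] pointing down, gripper open.
Joint ranges: [-2.91, 2.91], [-0.94, 2.29], [0.18, 2.7], [-1.29, 4.43], [0.17, 2.64], [-3, 3]. Speed limits (rad/s): [2.57, 2.57, 3.14, 3.14, 3.14, 3.14].

## Interface

Orientations are given as a unit quaternion [w, x, y, z].
In Python, from bench import arm, grab_frame, camera_params, workorder gives the robot as it stands.
- The arm moves only by the shell command python3 -m inch 'ROWS'. ROWS is JSON, a list of rows, each an object of numbers: "dx", "dy", "dz": the shift along the world's x, y, z each as a share of 25 mm, from -1 to 1; "wx", "wy", "wz": the turn, a rotation vector about the world's x, y, z each as a share of 0.15 rad, from -1 to 1; "gripper": the opening, from 0 (shut) to 1 (fully open). A call has 1 to 12 rows; each row shifts and turns the commanded pose from where the row before left it; what a row does not reach is not made up. A row lasts 1/8 s, in which the tool goes at most 62.5 mm and 10.7 degrees, less where a joint would pass 70% of its speed; a pose out of reach is approached as far as the arm can. A call with a number of a shift or a turn outside -1 to 1 is refused whole. A call with a gripper value outside its range is refused whole. The fingers move at their own pace and stop on an object; the grip force is fixed at half the most. Time passes only in rows, so rows that do not move let the fingers close. It gives the time, the measured TCP pose, the force, the opening and the grip force at its end, in the units of the state.
- arm.read_state(): the state, without advancing time (a new reading comes with each control period).
- grab_frame(name): name is "scene" or "top" or "wrist"; returns the picture (384x512x3 uint8, red, green, blue); there is no depth.
- camera_params(name): a dict with "intrinsics" (3x3 intrinsics, pixels), "rvec" (rotation vector, rad) and "tvec" (3), from world to camera coordinates, as OpenCV has them. Camera axes: x right, y down, z forward; pixel columns grow to the right and rows downward; lengths in m; the calibration is good to about 2 mm. A picture is of the moment at which its call begins: read the wrist's pose just before it. camera_params takes no time and is no camera call; for the wrist camera it gives the pose at the moment of the call.
- workorder.hand_in(): hands the job in; it is judged then, once.
The state is a dict: "clock": time; "q": joint angles; "qd": joint speeds; "joint_torque": joint torques, N m; "position": TCP position; "ee_rot": TCP orientation; "force": force on the tool from outside, world axes, zero at the start; "wrist_torque": the same for the moment, N m; "grip_width": opening from 0.0 (shut) to 1.0 (fully open); "finger_force": force on a finger pad.
Only numpy, scipy, OpenCV 4.12 (cv2) and the standard library are available. Lean on these libraries where they do the work, as an engineer would, in place of code of your own. Each camera call takes 0.05 s, during which the arm holds its last target. There are 200 camera calls.

## Working session

There is one attempt and no reset: what is moved stays moved. The work goes in short steps, Python scripts to look and compute and a shell command to move; the robot and the scene stay as the last step left them, time stands still between calls to the robot, and variables do not carry over. Pictures are saved under pics/ and viewed, at most 10 in all, crops included, and the job is handed in when it is done.

```bash
mkdir -p pics; ls
python3 - <<'E'
from bench import arm, grab_frame, camera_params
import cv2,numpy as np
s=arm.read_state();print(s)
for n in("scene","top"):
    f=grab_frame(n);cv2.imwrite(f"pics/{n}0.png",f[:,:,::-1])
    p=camera_params(n);print(n,p)
E
```

```text
pics
{'clock': 0.0, 'q': array([ 9.71894296e-01,  1.59058021e-01,  1.59822440e+00, -1.43171376e-05,
        1.38618541e+00, -2.10155181e-01]), 'qd': array([-0.00013574,  0.00041514,  0.0004103 ,  0.00034335, -0.00253069,
       -0.00074818]), 'joint_torque': array([-9.37195546e-04, -3.85577524e+01, -3.22107947e+01,  7.00941263e-02,
        3.77966068e-02, -1.46383895e-04]), 'position': array([0.21772763, 0.53168501, 0.30171765]), 'ee_rot': array([-3.62554381e-04,  1.93150416e-01,  9.81168710e-01, -8.64685398e-04]), 'force': array([0.32618245, 0.2000163 , 0.21369717]), 'wrist_torque': array([-0.00270956,  0.0132654 , -0.01617124]), 'finger_force': 0.0, 'grip_width': 0.9988395348041941}
scene {'intrinsics': array([[462.7705227 ,   0.        , 253.15969992],
       [  0.        , 462.7705227 , 184.37072139],
       [  0.        ,   0.        ,   1.        ]]), 'rvec': array([ 1.97179407, -0.6132423 ,  0.3694016 ]), 'tvec': array([-0.27072492,  0.33081174,  0.53766269])}
top {'intrinsics': array([[463.21209437,   0.        , 245.62609966],
       [  0.        , 463.21209437, 190.06557848],
       [  0.        ,   0.        ,   1.        ]]), 'rvec': array([ 2.15355143, -2.14871567,  0.10590704]), 'tvec': array([0.28954801, 0.54337487, 0.95879706])}
```

View pics/scene0.png

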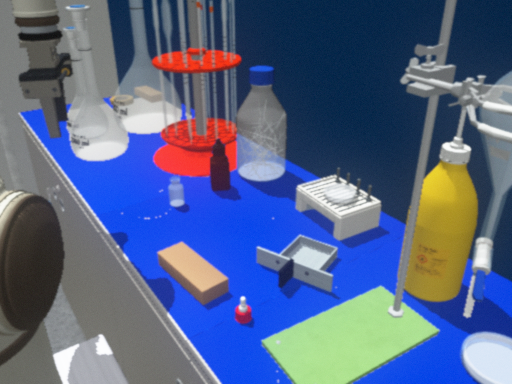

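View pics/top0.png

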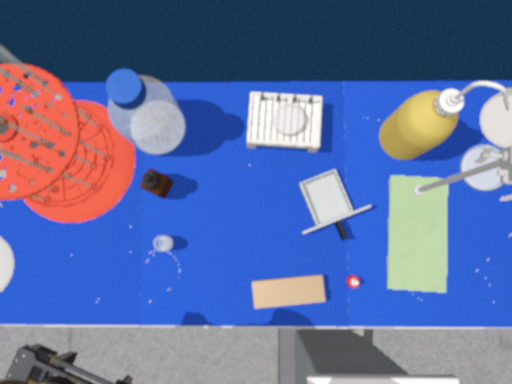

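The scene view shows the stand at about (340,205) and the tray at (300,262). In the top view the stand is at (285,121) with its mouth facing the robot. The tray is at (328,200) with its nose up and left, and its fin is at (341,229). I'll zoom in to get corner pixels.

```bash
python3 - <<'E'
import cv2
f=cv2.imread("pics/top0.png")[82:247,235:385]
cv2.imwrite("pics/top0c.png",cv2.resize(f,None,fx=3.6,fy=3.6,interpolation=cv2.INTER_CUBIC))
E
cat > h.py <<'E'
from bench import arm, grab_frame, camera_params
import cv2,numpy as np
def ray(n,uv,z,p=None):
    p=p or camera_params(n);R=cv2.Rodrigues(np.array(p["rvec"]))[0];t=np.array(p["tvec"])
    d=np.linalg.inv(p["intrinsics"])@np.array([uv[0],uv[1],1.]);d=R.T@d;c=-R.T@t
    return c+d*(z-c[2])/d[2]
E
```

```text
(no output)
```

View pics/top0c.png

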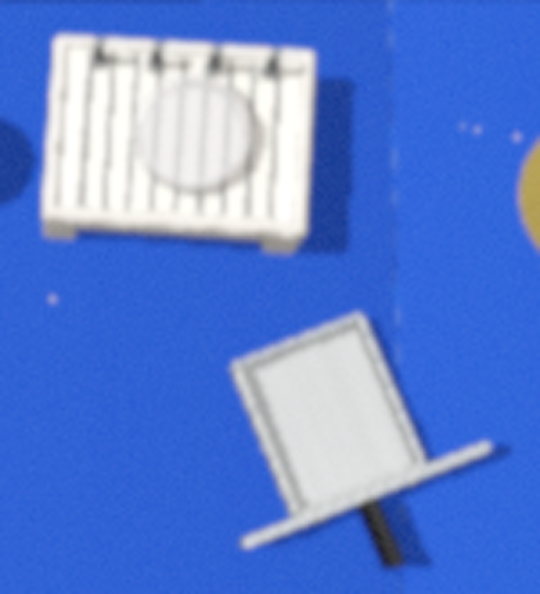

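In the crop, the stand's top corners are at (56,35), (316,48), (308,236) and (43,219). The tray's nose corners are at (232,364) and (361,312), the plate's outer top ends at (241,545) and (492,443), and the fin tip at (393,562).

Run:
```python
from h import *
def P(x,y,z): return ray("top",(235+(x+.5)/3.6-.5,82+(y+.5)/3.6-.5),z)[:2]
st=[P(*c,.062) for c in((56,35),(316,48),(308,236),(43,219))]
print("stand",np.round(st,4)); c=np.mean(st,0);print("c",c)
ax=(st[0]+st[1]-st[2]-st[3]);print("yaw",np.arctan2(ax[1],ax[0]), [np.linalg.norm(st[i]-st[i-1]) for i in range(4)])
lr=st[0]+st[3]-st[1]-st[2];print("yaw2",np.arctan2(-lr[0],lr[1]))
a,b=P(232,364,.022),P(361,312,.022);d=a-b;print("nose",a,b,(a+b)/2,np.arctan2(-d[0],d[1]),np.linalg.norm(d))
a,b=P(239,546,.038),P(494,444,.038);d=a-b;print("plate",a,b,(a+b)/2,np.arctan2(-d[0],d[1]),np.linalg.norm(d))
print("fin",P(393,564,.044))
# mask-based check
f=grab_frame("top");hsv=cv2.cvtColor(f,cv2.COLOR_RGB2HSV)
m=((hsv[...,1]<110)&(hsv[...,2]>110)).astype(np.uint8)
for (x0,y0,x1,y1),z in(((240,85,330,155),.062),((295,160,378,240),.03)):
    k=np.zeros_like(m);k[y0:y1,x0:x1]=m[y0:y1,x0:x1]
    cs=cv2.findContours(k,0,2)[0];c=max(cs,key=cv2.contourArea);r=cv2.minAreaRect(c);print(r)
    print([np.round(ray("top",q,z)[:2],4) for q in cv2.boxPoints(r)])
```

```text
stand [[0.7523 0.2812]
 [0.7438 0.1272]
 [0.6305 0.1337]
 [0.6408 0.2885]]
c [0.69184631 0.20764675]
yaw -0.06155527144040029 [np.float64(0.11177181909794509), np.float64(0.15421323067595383), np.float64(0.1135340204882587), np.float64(0.15521730680239765)]
yaw2 -0.0605963590275136
nose [0.56040024 0.17490576] [0.5921946  0.09671499] [0.57629742 0.13581038] 0.38620492617253965 0.08440780172757033
plate [0.45059142 0.17344291] [0.51084025 0.02300073] [0.48071584 0.09822182] 0.380918630281442 0.1620579249587291
fin [0.44028438 0.08488056]
((284.2990417480469, 121.314697265625), (75.16643524169922, 57.74483108520508), 3.7517290115356445)
[array([0.6296, 0.2921]), array([0.7552, 0.2844]), array([0.7438, 0.1245]), array([0.619 , 0.1344])]
((327.74139404296875, 197.6034698486328), (50.69482421875, 74.09243774414062), 68.1985855102539)
[array([0.5483, 0.2084]), array([0.6084, 0.0594]), array([0.5064, 0.0218]), array([0.4474, 0.169 ])]
```

```bash
python3 -m inch '[{"dx":0.53,"dy":-0.98,"wz":0.286,"gripper":1},{"dx":0.53,"dy":-0.98,"wz":0.286},{"dx":0.53,"dy":-0.98,"wz":0.286},{"dx":0.53,"dy":-0.98,"wz":0.286},{"dx":0.53,"dy":-0.98,"wz":0.286},{"dx":0.53,"dy":-0.98,"wz":0.286},{"dx":0.53,"dy":-0.98,"wz":0.286},{"dx":0.53,"dy":-0.98,"wz":0.286},{"dx":0.53,"dy":-0.98,"wz":0.286},{"dx":0.53,"dy":-0.98,"wz":0.286},{"dx":0.53,"dy":-0.98,"wz":0.286},{"dx":0.53,"dy":-0.98,"wz":0.286}]'
python3 -m inch '[{"dx":0.53,"dy":-0.98,"wz":0.286},{"dx":0.53,"dy":-0.98,"wz":0.286},{"dx":0.53,"dy":-0.98,"wz":0.286},{"dx":0.53,"dy":-0.98,"wz":0.286},{"dx":0.53,"dy":-0.98,"wz":0.286},{"dx":0.53,"dy":-0.98,"wz":0.286},{"dx":0},{"dx":0}]'
python3 - <<'E'
from h import *
p=camera_params("wrist");f=grab_frame("wrist");cv2.imwrite("pics/w1.png",f[:,:,::-1]);np.save("w1p.npy",p,allow_pickle=True)
E
```

```text
invalid input at $[0]: expected keys dx, dy, dz, wx, wy, wz, gripper
invalid input at $[0]: expected keys dx, dy, dz, wx, wy, wz, gripper
```

View pics/w1.png

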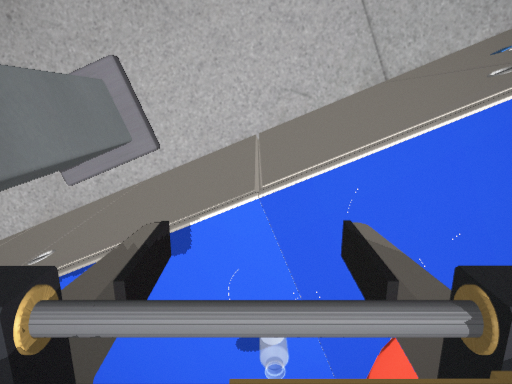

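The move was refused because every row needs all the keys, so the arm hasn't moved. The wrist picture still shows the vial at (274,360).

```bash
python3 -m inch '[{"dx":0.53,"dy":-0.98,"dz":0,"wx":0,"wy":0,"wz":0.286,"gripper":1},{"dx":0.53,"dy":-0.98,"dz":0,"wx":0,"wy":0,"wz":0.286,"gripper":1},{"dx":0.53,"dy":-0.98,"dz":0,"wx":0,"wy":0,"wz":0.286,"gripper":1},{"dx":0.53,"dy":-0.98,"dz":0,"wx":0,"wy":0,"wz":0.286,"gripper":1},{"dx":0.53,"dy":-0.98,"dz":0,"wx":0,"wy":0,"wz":0.286,"gripper":1},{"dx":0.53,"dy":-0.98,"dz":0,"wx":0,"wy":0,"wz":0.286,"gripper":1},{"dx":0.53,"dy":-0.98,"dz":0,"wx":0,"wy":0,"wz":0.286,"gripper":1},{"dx":0.53,"dy":-0.98,"dz":0,"wx":0,"wy":0,"wz":0.286,"gripper":1},{"dx":0.53,"dy":-0.98,"dz":0,"wx":0,"wy":0,"wz":0.286,"gripper":1}]'
python3 -m inch '[{"dx":0.53,"dy":-0.98,"dz":0,"wx":0,"wy":0,"wz":0.286,"gripper":1},{"dx":0.53,"dy":-0.98,"dz":0,"wx":0,"wy":0,"wz":0.286,"gripper":1},{"dx":0.53,"dy":-0.98,"dz":0,"wx":0,"wy":0,"wz":0.286,"gripper":1},{"dx":0.53,"dy":-0.98,"dz":0,"wx":0,"wy":0,"wz":0.286,"gripper":1},{"dx":0.53,"dy":-0.98,"dz":0,"wx":0,"wy":0,"wz":0.286,"gripper":1},{"dx":0.53,"dy":-0.98,"dz":0,"wx":0,"wy":0,"wz":0.286,"gripper":1},{"dx":0.53,"dy":-0.98,"dz":0,"wx":0,"wy":0,"wz":0.286,"gripper":1},{"dx":0.53,"dy":-0.98,"dz":0,"wx":0,"wy":0,"wz":0.286,"gripper":1},{"dx":0.53,"dy":-0.98,"dz":0,"wx":0,"wy":0,"wz":0.286,"gripper":1},{"dx":0,"dy":0,"dz":-1,"wx":0,"wy":0,"wz":0,"gripper":1},{"dx":0,"dy":0,"dz":-1,"wx":0,"wy":0,"wz":0,"gripper":1},{"dx":0,"dy":0,"dz":0,"wx":0,"wy":0,"wz":0,"gripper":1}]'
python3 - <<'E'
from h import *
p=camera_params("wrist");f=grab_frame("wrist");cv2.imwrite("pics/w2.png",f[:,:,::-1]);np.save("w2p.npy",p,allow_pickle=True)
E
```

```text
clock: 1.32
position: [0.3375, 0.3107, 0.3025]
ee_rot: [-0.0, 0.001, 1.0, -0.0]
force: [0.3, 0.5, -0.5]
grip_width: 1.003
finger_force: 0.0
clock: 2.82
position: [0.4552, 0.0911, 0.2508]
ee_rot: [-0.002, -0.19, 0.982, 0.001]
force: [0.0, 0.3, 0.3]
grip_width: 0.999
finger_force: 0.0
```

View pics/w2.png

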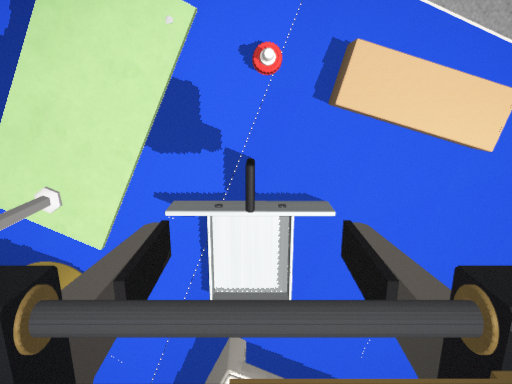

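The wrist view shows the fin from (251,158) to (250,211), and the plate edge between x=167 and 335 at about row 203. The ring-stand base is at (50,200).

Run:
```python
from h import *
p=np.load("w2p.npy",allow_pickle=True).item()
a=ray("w",(250.5,159.5),.044,p)[:2];b=ray("w",(250.5,211),.044,p)[:2];d=b-a
print("fin",a,b,np.arctan2(d[1],d[0]),np.linalg.norm(d))
l=ray("w",(166.5,214),.038,p)[:2];r=ray("w",(335.5,214),.038,p)[:2];d=l-r
print("plate inner top",l,r,(l+r)/2,np.linalg.norm(d),np.arctan2(d[1],d[0]))
print("rod",ray("w",(50,200),0.01,p),ray("top",(420,190),0.01))
for z,u in((.066,(163,242)),(.132,(150,177))): print(ray("top",u,z))
s=arm.read_state();print(s["position"],s["q"])
```

```text
fin [0.43575077 0.07858355] [0.47873412 0.09570449] 0.37905334067019836 0.04626764552370876
plate inner top [0.51172846 0.02644993] [0.4543321  0.16929951] [0.48303028 0.09787472] 0.15394916026056762 -1.188742802831091
rod [ 0.55214929 -0.08814865  0.01      ] [ 0.54624661 -0.08956934  0.01      ]
[0.43123061 0.45985383 0.066     ]
[0.55665061 0.47532899 0.132     ]
[0.4560341  0.09108597 0.25230244] [-6.36412074e-02 -8.64090041e-02  1.95096846e+00  2.03004349e-05
  1.27881534e+00 -2.01782681e+00]
```

```bash
python3 -m inch '[{"dx":-0.1,"dy":-0.18,"dz":-1,"wx":0,"wy":0,"wz":0,"gripper":1},{"dx":0,"dy":0,"dz":-1,"wx":0,"wy":0,"wz":0,"gripper":1},{"dx":0,"dy":0,"dz":-1,"wx":0,"wy":0,"wz":0,"gripper":1},{"dx":0,"dy":0,"dz":-1,"wx":0,"wy":0,"wz":0,"gripper":1},{"dx":0,"dy":0,"dz":-1,"wx":0,"wy":0,"wz":0,"gripper":1},{"dx":0,"dy":0,"dz":-0.6,"wx":0,"wy":0,"wz":0,"gripper":1},{"dx":0,"dy":0,"dz":-0.5,"wx":0,"wy":0,"wz":0,"gripper":1},{"dx":0,"dy":0,"dz":0,"wx":0,"wy":0,"wz":0,"gripper":1}]'
python3 -m inch '[{"dx":0,"dy":0,"dz":0,"wx":0,"wy":0,"wz":0,"gripper":0.4},{"dx":0,"dy":0,"dz":0,"wx":0,"wy":0,"wz":0,"gripper":0.2},{"dx":0,"dy":0,"dz":0,"wx":0,"wy":0,"wz":0,"gripper":0.15},{"dx":0,"dy":0,"dz":0,"wx":0,"wy":0,"wz":0,"gripper":0},{"dx":0,"dy":0,"dz":0,"wx":0,"wy":0,"wz":0,"gripper":0},{"dx":0,"dy":0,"dz":0,"wx":0,"wy":0,"wz":0,"gripper":0},{"dx":0,"dy":0,"dz":0,"wx":0,"wy":0,"wz":0,"gripper":0},{"dx":0,"dy":0,"dz":0,"wx":0,"wy":0,"wz":0,"gripper":0}]'
python3 - <<'E'
from h import *
s=arm.read_state();print(s)
E
```

```text
clock: 3.88
position: [0.4539, 0.0866, 0.1]
ee_rot: [-0.0, -0.191, 0.982, 0.0]
force: [-0.6, -0.2, 0.2]
grip_width: 0.998
finger_force: 0.0
clock: 4.88
position: [0.454, 0.0866, 0.1002]
ee_rot: [-0.0, -0.191, 0.982, -0.0]
force: [0.2, 0.9, 0.2]
grip_width: 0.153
finger_force: 0.0
{'clock': 4.875, 'q': array([-7.39956191e-02,  1.45743538e-01,  2.05783702e+00, -2.69604314e-05,
        9.38073836e-01, -2.02823575e+00]), 'qd': array([ 1.35308460e-03,  1.74326928e-03,  4.85194357e-05,  7.05577356e-04,
       -6.26271245e-04,  5.55831473e-05]), 'joint_torque': array([-6.50127258e-04, -3.08700228e+01, -2.50498366e+01, -3.80032486e-02,
        6.24544406e-02,  2.00563650e-04]), 'position': array([0.45396773, 0.08657083, 0.10017603]), 'ee_rot': array([-3.26398480e-05, -1.90557356e-01,  9.81676063e-01, -2.38282531e-06]), 'force': array([0.18340907, 0.86005373, 0.19677687]), 'wrist_torque': array([0.0592353 , 0.03616237, 0.00013099]), 'finger_force': 0.0, 'grip_width': 0.15327697472860452}
```

```bash
python3 -m inch '[{"dx":0,"dy":0,"dz":0,"wx":0,"wy":0,"wz":0,"gripper":0},{"dx":0,"dy":0,"dz":0,"wx":0,"wy":0,"wz":0,"gripper":0},{"dx":0,"dy":0,"dz":0,"wx":0,"wy":0,"wz":0,"gripper":0},{"dx":0,"dy":0,"dz":0,"wx":0,"wy":0,"wz":0,"gripper":0}]'
python3 -m inch '[{"dx":0.093,"dy":0.447,"dz":0,"wx":0,"wy":0,"wz":-0.247,"gripper":0},{"dx":0.093,"dy":0.447,"dz":0,"wx":0,"wy":0,"wz":-0.247,"gripper":0},{"dx":0.093,"dy":0.447,"dz":0,"wx":0,"wy":0,"wz":-0.247,"gripper":0},{"dx":0.093,"dy":0.447,"dz":0,"wx":0,"wy":0,"wz":-0.247,"gripper":0}]'
python3 -m inch '[{"dx":0.093,"dy":0.447,"dz":0,"wx":0,"wy":0,"wz":-0.247,"gripper":0},{"dx":0.093,"dy":0.447,"dz":0,"wx":0,"wy":0,"wz":-0.247,"gripper":0},{"dx":0.093,"dy":0.447,"dz":0,"wx":0,"wy":0,"wz":-0.247,"gripper":0},{"dx":0.093,"dy":0.447,"dz":0,"wx":0,"wy":0,"wz":-0.247,"gripper":0},{"dx":0.093,"dy":0.447,"dz":0,"wx":0,"wy":0,"wz":-0.247,"gripper":0},{"dx":0.093,"dy":0.447,"dz":0,"wx":0,"wy":0,"wz":-0.247,"gripper":0},{"dx":0.093,"dy":0.447,"dz":0,"wx":0,"wy":0,"wz":-0.247,"gripper":0},{"dx":0.093,"dy":0.447,"dz":0,"wx":0,"wy":0,"wz":-0.247,"gripper":0},{"dx":0,"dy":0,"dz":0,"wx":0,"wy":0,"wz":0,"gripper":0}]'
python3 - <<'E'
from h import *
f=grab_frame("top");cv2.imwrite("pics/top3.png",f[:,:,::-1])
cv2.imwrite("pics/top3c.png",cv2.resize(f[82:247,225:375,::-1],None,fx=3.6,fy=3.6,interpolation=cv2.INTER_CUBIC))
E
```

```text
clock: 5.38
position: [0.454, 0.0866, 0.1002]
ee_rot: [-0.0, -0.19, 0.982, 0.0]
force: [-0.3, -0.6, 0.2]
grip_width: 0.085
finger_force: 30.0
clock: 5.88
position: [0.4633, 0.1314, 0.1002]
ee_rot: [-0.0, -0.117, 0.993, -0.0]
force: [-0.6, -1.3, 1.5]
grip_width: 0.081
finger_force: 30.0
clock: 7.0
position: [0.4819, 0.2212, 0.1002]
ee_rot: [0.0, 0.03, 1.0, 0.0]
force: [0.7, 1.1, 0.1]
grip_width: 0.085
finger_force: 30.0
```

View pics/top3c.png

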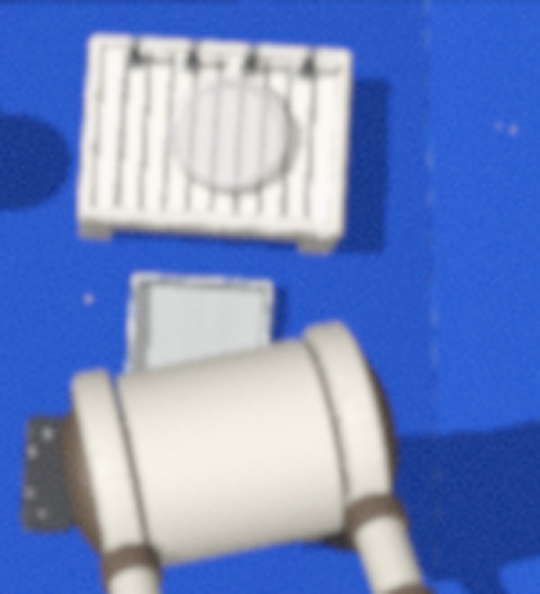

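The tray is gripped, with its nose corners at crop (132,274) and (275,283). The stand's feet are at (79,237) and (335,251).

```bash
cat >> h.py <<'E'
C=np.array([.6918,.2076]);Y=-.061
E=np.array([[np.cos(Y),np.sin(Y)],[-np.sin(Y),np.cos(Y)]])
def st(p): return E@(np.array(p)[:2]-C)
def tcp():
    s=arm.read_state();q=s["q"]; w,x,y,z=s["ee_rot"]
    yt=2*np.arctan2(y,x)-np.pi/2  # tool y angle
    yaw=(yt-np.pi/2-Y+np.pi/2)%np.pi-np.pi/2
    t=st(s["position"]);f=E@s["force"][:2]
    print("t%.2f grip_stand x%.1f y%.1f z%.1f yaw_rel%.4f F(x,y,z)"%(s["clock"],*(t*1e3),s["position"][2]*1e3,yaw),np.round([*f,s["force"][2]],1),"T",np.round(s["wrist_torque"],2))
E
python3 - <<'E'
from h import *
def P(x,y,z): return st(ray("top",(225+(x+.5)/3.6-.5,82+(y+.5)/3.6-.5),z)[:2])
a,b=P(132,274,.022),P(275,283,.022);d=a-b
print("nose",a,b,(a+b)/2,np.arctan2(-d[0],d[1]))
print("feet",P(79,237,0),P(336,251,0));print("top front",P(79,219,.062),P(345,236,.062),P(93,35,.062),P(352,48,.062))
tcp()
E
```

```text
nose [-0.07907737  0.04458355] [-0.07935381 -0.04235555] [-0.07921559  0.001114  ] -0.0031797065302673244
feet [-0.05349067  0.07893575] [-0.05271675 -0.08105736]
top front [-0.05587305  0.07768834] [-0.05665694 -0.07810821] [0.05593164 0.07652977] [ 0.05684118 -0.07708696]
t7.05 grip_stand x-210.3 y0.5 z100.2 yaw_rel0.0012 F(x,y,z) [-0.   0.3  0.5] T [0.32 0.   0.08]
```

```bash
python3 -m inch '[{"dx":0.28,"dy":-0.027,"dz":0,"wx":0,"wy":0,"wz":0,"gripper":0},{"dx":0.28,"dy":-0.027,"dz":0,"wx":0,"wy":0,"wz":0,"gripper":0},{"dx":0.28,"dy":-0.027,"dz":0,"wx":0,"wy":0,"wz":0,"gripper":0},{"dx":0.28,"dy":-0.027,"dz":0,"wx":0,"wy":0,"wz":0,"gripper":0},{"dx":0,"dy":0,"dz":0,"wx":0,"wy":0,"wz":0,"gripper":0}]' >/dev/null; python3 -c "import h;h.tcp()"
python3 -m inch '[{"dx":0.16,"dy":-0.01,"dz":0,"wx":0,"wy":0,"wz":0,"gripper":0},{"dx":0.16,"dy":-0.01,"dz":0,"wx":0,"wy":0,"wz":0,"gripper":0},{"dx":0,"dy":0,"dz":0,"wx":0,"wy":0,"wz":0,"gripper":0}]' >/dev/null; python3 -c "import h;h.tcp()"
```

```text
t7.67 grip_stand x-181.2 y-1.0 z100.2 yaw_rel-0.0006 F(x,y,z) [ 0.3  0.1 -0.2] T [-0.01 -0.1  -0.08]
t8.05 grip_stand x-173.7 y-0.8 z100.2 yaw_rel-0.0002 F(x,y,z) [ 0.  -0.6  0.4] T [ 0.06 -0.12  0.08]
```

```bash
for i in 1 ; do python3 -m inch '[{"dx":0.08,"dy":-0.005,"dz":0,"wx":0,"wy":0,"wz":0,"gripper":0},{"dx":0.04,"dy":-0.0025,"dz":0,"wx":0,"wy":0,"wz":0,"gripper":0}]' >/dev/null; python3 -c "import h;h.tcp()"
python3 -m inch '[{"dx":0.04,"dy":-0.0025,"dz":0,"wx":0,"wy":0,"wz":0,"gripper":0},{"dx":0.04,"dy":-0.0025,"dz":0,"wx":0,"wy":0,"wz":0,"gripper":0}]' >/dev/null; python3 -c "import h;h.tcp()"
python3 -m inch '[{"dx":0.04,"dy":-0.0025,"dz":0,"wx":0,"wy":0,"wz":0,"gripper":0},{"dx":0,"dy":0,"dz":0,"wx":0,"wy":0,"wz":0,"gripper":0}]' >/dev/null; python3 -c "import h;h.tcp()"; done
```

```text
t8.30 grip_stand x-171.3 y-0.7 z100.2 yaw_rel-0.0002 F(x,y,z) [-3.5  0.3  2.9] T [ 0.06  0.42 -0.04]
t8.55 grip_stand x-169.2 y-0.7 z100.2 yaw_rel-0.0002 F(x,y,z) [-3.6  1.6  3. ] T [ 0.08  0.44 -0.  ]
t8.80 grip_stand x-168.0 y-0.8 z100.2 yaw_rel-0.0002 F(x,y,z) [-1.7  0.1  2.3] T [0.08 0.3  0.08]
```

```bash
python3 -m inch '[{"dx":0.04,"dy":-0.0025,"dz":0,"wx":0,"wy":0,"wz":0,"gripper":0},{"dx":0.04,"dy":-0.0025,"dz":0,"wx":0,"wy":0,"wz":0,"gripper":0}]' >/dev/null; python3 -c "import h;h.tcp()"
python3 -m inch '[{"dx":0.04,"dy":-0.0025,"dz":0,"wx":0,"wy":0,"wz":0,"gripper":0},{"dx":0.04,"dy":-0.0025,"dz":0,"wx":0,"wy":0,"wz":0,"gripper":0}]' >/dev/null; python3 -c "import h;h.tcp()"
python3 -m inch '[{"dx":0.04,"dy":-0.0025,"dz":0,"wx":0,"wy":0,"wz":0,"gripper":0},{"dx":0,"dy":0,"dz":0,"wx":0,"wy":0,"wz":0,"gripper":0}]' >/dev/null; python3 -c "import h;h.tcp()"
```

```text
t9.05 grip_stand x-166.1 y-0.8 z100.2 yaw_rel-0.0002 F(x,y,z) [-3.1  0.5  3.7] T [0.04 0.45 0.03]
t9.30 grip_stand x-164.1 y-0.8 z100.2 yaw_rel-0.0002 F(x,y,z) [-3.9  0.7  3.1] T [ 0.1   0.42 -0.04]
t9.55 grip_stand x-163.0 y-0.8 z100.2 yaw_rel-0.0002 F(x,y,z) [-1.3 -0.1  2.7] T [0.02 0.33 0.05]
```

```bash
python3 -m inch '[{"dx":0.04,"dy":-0.0025,"dz":0,"wx":0,"wy":0,"wz":0,"gripper":0},{"dx":0.04,"dy":-0.0025,"dz":0,"wx":0,"wy":0,"wz":0,"gripper":0}]' >/dev/null; python3 -c "import h;h.tcp()"
python3 -m inch '[{"dx":0.04,"dy":-0.0025,"dz":0,"wx":0,"wy":0,"wz":0,"gripper":0},{"dx":0.04,"dy":-0.0025,"dz":0,"wx":0,"wy":0,"wz":0,"gripper":0}]' >/dev/null; python3 -c "import h;h.tcp()"
python3 -m inch '[{"dx":0.04,"dy":-0.0025,"dz":0,"wx":0,"wy":0,"wz":0,"gripper":0},{"dx":0,"dy":0,"dz":0,"wx":0,"wy":0,"wz":0,"gripper":0}]' >/dev/null; python3 -c "import h;h.tcp()"
```

```text
t9.80 grip_stand x-161.2 y-0.8 z100.2 yaw_rel-0.0001 F(x,y,z) [-4.3 -0.1  2.8] T [0.09 0.48 0.02]
t10.05 grip_stand x-159.1 y-0.8 z100.2 yaw_rel-0.0002 F(x,y,z) [-2.8  0.   3.7] T [0.13 0.43 0.01]
t10.30 grip_stand x-158.0 y-0.8 z100.2 yaw_rel-0.0002 F(x,y,z) [-1.6  0.2  2.8] T [0.07 0.39 0.01]
```

```bash
python3 -m inch '[{"dx":0.04,"dy":-0.0025,"dz":0,"wx":0,"wy":0,"wz":0,"gripper":0},{"dx":0.04,"dy":-0.0025,"dz":0,"wx":0,"wy":0,"wz":0,"gripper":0}]' >/dev/null; python3 -c "import h;h.tcp()"
python3 -m inch '[{"dx":0.04,"dy":-0.0025,"dz":0,"wx":0,"wy":0,"wz":0,"gripper":0},{"dx":0.04,"dy":-0.0025,"dz":0,"wx":0,"wy":0,"wz":0,"gripper":0}]' >/dev/null; python3 -c "import h;h.tcp()"
```

```text
t10.55 grip_stand x-156.1 y-0.8 z100.2 yaw_rel-0.0002 F(x,y,z) [-3.1 -0.2  2.9] T [ 0.05  0.42 -0.  ]
t10.80 grip_stand x-154.1 y-0.8 z100.2 yaw_rel-0.0002 F(x,y,z) [-2.8 -0.1  2.5] T [ 0.04  0.44 -0.01]
```

```bash
python3 -m inch '[{"dx":0.04,"dy":-0.0025,"dz":0,"wx":0,"wy":0,"wz":0,"gripper":0},{"dx":0.04,"dy":-0.0025,"dz":0,"wx":0,"wy":0,"wz":0,"gripper":0}]' >/dev/null; python3 -c "import h;h.tcp()"
```

```text
t11.05 grip_stand x-152.1 y-0.8 z100.2 yaw_rel-0.0002 F(x,y,z) [-2.5  0.   3.7] T [ 0.12  0.49 -0.03]
```

```bash
python3 -m inch '[{"dx":0.04,"dy":-0.0025,"dz":0,"wx":0,"wy":0,"wz":0,"gripper":0},{"dx":0.04,"dy":-0.0025,"dz":0,"wx":0,"wy":0,"wz":0,"gripper":0}]' >/dev/null; python3 -c "import h;h.tcp()"
```

```text
t11.30 grip_stand x-150.1 y-0.8 z100.2 yaw_rel-0.0002 F(x,y,z) [-2.3  0.1  3.5] T [0.06 0.56 0.03]
```

```bash
python3 -m inch '[{"dx":0.04,"dy":-0.0025,"dz":0,"wx":0,"wy":0,"wz":0,"gripper":0},{"dx":0.04,"dy":-0.0025,"dz":0,"wx":0,"wy":0,"wz":0,"gripper":0}]' >/dev/null; python3 -c "import h;h.tcp()"
```

```text
t11.55 grip_stand x-148.1 y-0.8 z100.2 yaw_rel-0.0002 F(x,y,z) [-2.4 -0.9  3.2] T [ 0.05  0.48 -0.03]
```

```bash
python3 -m inch '[{"dx":0.04,"dy":-0.0025,"dz":0,"wx":0,"wy":0,"wz":0,"gripper":0},{"dx":0.04,"dy":-0.0025,"dz":0,"wx":0,"wy":0,"wz":0,"gripper":0}]' >/dev/null; python3 -c "import h;h.tcp()"
```

```text
t11.80 grip_stand x-146.1 y-0.8 z100.2 yaw_rel-0.0002 F(x,y,z) [-3.6  1.1  3. ] T [ 0.1   0.5  -0.03]
```

```bash
python3 -m inch '[{"dx":0.04,"dy":-0.0025,"dz":0,"wx":0,"wy":0,"wz":0,"gripper":0},{"dx":0.04,"dy":-0.0025,"dz":0,"wx":0,"wy":0,"wz":0,"gripper":0}]' >/dev/null; python3 -c "import h;h.tcp()"
```

```text
t12.05 grip_stand x-144.1 y-0.8 z100.2 yaw_rel-0.0002 F(x,y,z) [-3.6 -0.4  3.9] T [ 0.06  0.49 -0.03]
```

```bash
python3 -m inch '[{"dx":0.04,"dy":-0.0025,"dz":0,"wx":0,"wy":0,"wz":0,"gripper":0}]' >/dev/null; python3 -c "import h;h.tcp()"
```

```text
t12.18 grip_stand x-143.1 y-0.8 z100.2 yaw_rel-0.0002 F(x,y,z) [-3.6 -0.1  3.6] T [ 0.07  0.46 -0.03]
```

```bash
python3 -m inch '[{"dx":0.04,"dy":-0.0025,"dz":0,"wx":0,"wy":0,"wz":0,"gripper":0}]' >/dev/null; python3 -c "import h;h.tcp()"
```

```text
t12.30 grip_stand x-142.1 y-0.8 z100.2 yaw_rel-0.0001 F(x,y,z) [-3.  -0.   4.3] T [ 0.06  0.47 -0.02]
```

```bash
python3 -m inch '[{"dx":0.04,"dy":-0.0025,"dz":0,"wx":0,"wy":0,"wz":0,"gripper":0}]' >/dev/null; python3 -c "import h;h.tcp()"
```

```text
t12.43 grip_stand x-141.1 y-0.8 z100.2 yaw_rel-0.0002 F(x,y,z) [-3.5 -0.6  4.2] T [ 0.08  0.56 -0.02]
```

```bash
python3 -m inch '[{"dx":0.04,"dy":-0.0025,"dz":0,"wx":0,"wy":0,"wz":0,"gripper":0}]' >/dev/null; python3 -c "import h;h.tcp()"
```

```text
t12.55 grip_stand x-140.2 y-0.7 z100.2 yaw_rel-0.0001 F(x,y,z) [-4.4  1.2  4.2] T [0.12 0.66 0.07]
```

```bash
python3 -m inch '[{"dx":0.04,"dy":-0.0025,"dz":0,"wx":0,"wy":0,"wz":0,"gripper":0}]' >/dev/null; python3 -c "import h;h.tcp()"
python3 - <<'E'
from h import *
for n in("scene","top"):
    f=grab_frame(n)[:,:,::-1]
    c=f[150:300,230:400] if n=="scene" else f[82:212,225:375]
    cv2.imwrite(f"pics/{n}4.png",cv2.resize(c,None,fx=4,fy=4,interpolation=cv2.INTER_CUBIC))
E
```

```text
t12.68 grip_stand x-139.3 y-0.7 z100.2 yaw_rel0.0000 F(x,y,z) [-5.1  0.3  4.7] T [0.23 0.71 0.11]
```

View pics/scene4.png

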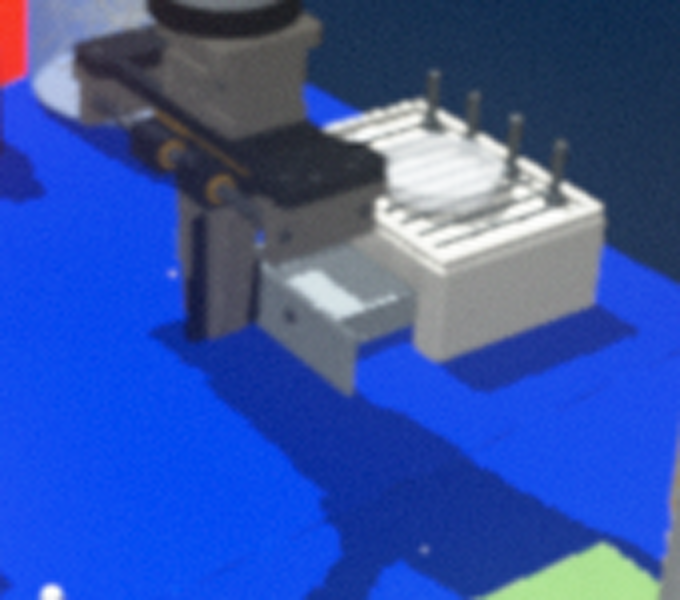

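The nose is inside the mouth and the plate is about 50 mm short of home. Contact is starting: yaw torque is positive and Fx is rising, so the right-hand lead-in is pushing the nose left. I'll ease over to +y.

```bash
python3 -m inch '[{"dx":0.002,"dy":0.035,"dz":0,"wx":0,"wy":0,"wz":0,"gripper":0},{"dx":0.002,"dy":0.035,"dz":0,"wx":0,"wy":0,"wz":0,"gripper":0},{"dx":0,"dy":0,"dz":0,"wx":0,"wy":0,"wz":0,"gripper":0}]' >/dev/null; python3 -c "import h;h.tcp()"
```

```text
t13.15 grip_stand x-138.6 y0.7 z100.2 yaw_rel-0.0004 F(x,y,z) [-0.  -1.7  1.2] T [-0.24  0.03 -0.05]
```

```bash
python3 -m inch '[{"dx":0.04,"dy":-0.0025,"dz":0,"wx":0,"wy":0,"wz":0,"gripper":0}]' >/dev/null; python3 -c "import h;h.tcp()"
```

```text
t13.28 grip_stand x-138.1 y0.9 z100.2 yaw_rel-0.0005 F(x,y,z) [-1.2  0.4  3.9] T [-0.12  0.38 -0.  ]
```

```bash
python3 -m inch '[{"dx":0.04,"dy":-0.0025,"dz":0,"wx":0,"wy":0,"wz":0,"gripper":0}]' >/dev/null; python3 -c "import h;h.tcp()"
```

```text
t13.40 grip_stand x-137.2 y1.0 z100.2 yaw_rel-0.0003 F(x,y,z) [-4.2  0.2  3.9] T [-0.09  0.42  0.03]
```

```bash
python3 -m inch '[{"dx":0.04,"dy":-0.0025,"dz":0,"wx":0,"wy":0,"wz":0,"gripper":0}]' >/dev/null; python3 -c "import h;h.tcp()"
```

```text
t13.53 grip_stand x-136.2 y1.1 z100.2 yaw_rel-0.0001 F(x,y,z) [-2.9 -0.3  3.7] T [ 0.05  0.46 -0.09]
```

```bash
python3 -m inch '[{"dx":0.04,"dy":-0.0025,"dz":0,"wx":0,"wy":0,"wz":0,"gripper":0}]' >/dev/null; python3 -c "import h;h.tcp()"
```

```text
t13.65 grip_stand x-135.2 y1.1 z100.2 yaw_rel-0.0001 F(x,y,z) [-2.2  0.5  4.1] T [ 0.06  0.45 -0.04]
```

```bash
python3 -m inch '[{"dx":0.04,"dy":-0.0025,"dz":0,"wx":0,"wy":0,"wz":0,"gripper":0}]' >/dev/null; python3 -c "import h;h.tcp()"
```

```text
t13.78 grip_stand x-134.2 y1.1 z100.2 yaw_rel-0.0001 F(x,y,z) [-3.3  0.1  2.7] T [ 0.04  0.47 -0.02]
```

```bash
python3 -m inch '[{"dx":0.04,"dy":-0.0025,"dz":0,"wx":0,"wy":0,"wz":0,"gripper":0}]' >/dev/null; python3 -c "import h;h.tcp()"
```

```text
t13.90 grip_stand x-133.1 y1.0 z100.2 yaw_rel-0.0001 F(x,y,z) [-3.8 -0.1  3.7] T [0.01 0.53 0.01]
```

```bash
python3 -m inch '[{"dx":0.04,"dy":-0.0025,"dz":0,"wx":0,"wy":0,"wz":0,"gripper":0},{"dx":0.04,"dy":-0.0025,"dz":0,"wx":0,"wy":0,"wz":0,"gripper":0},{"dx":0.04,"dy":-0.0025,"dz":0,"wx":0,"wy":0,"wz":0,"gripper":0}]' >/dev/null; python3 -c "import h;h.tcp()"
```

```text
t14.28 grip_stand x-130.0 y0.9 z100.2 yaw_rel-0.0002 F(x,y,z) [-3.  -0.1  3. ] T [ 0.06  0.49 -0.01]
```

```bash
python3 -m inch '[{"dx":0.04,"dy":-0.0025,"dz":0,"wx":0,"wy":0,"wz":0,"gripper":0},{"dx":0.04,"dy":-0.0025,"dz":0,"wx":0,"wy":0,"wz":0,"gripper":0},{"dx":0.04,"dy":-0.0025,"dz":0,"wx":0,"wy":0,"wz":0,"gripper":0}]' >/dev/null; python3 -c "import h;h.tcp()"
```

```text
t14.65 grip_stand x-127.1 y0.9 z100.2 yaw_rel-0.0002 F(x,y,z) [-2.4 -0.1  3.5] T [ 0.07  0.49 -0.04]
```

```bash
python3 -m inch '[{"dx":0.04,"dy":-0.0025,"dz":0,"wx":0,"wy":0,"wz":0,"gripper":0},{"dx":0.04,"dy":-0.0025,"dz":0,"wx":0,"wy":0,"wz":0,"gripper":0},{"dx":0.04,"dy":-0.0025,"dz":0,"wx":0,"wy":0,"wz":0,"gripper":0},{"dx":0.04,"dy":-0.0025,"dz":0,"wx":0,"wy":0,"wz":0,"gripper":0},{"dx":0.04,"dy":-0.0025,"dz":0,"wx":0,"wy":0,"wz":0,"gripper":0}]' >/dev/null; python3 -c "import h;h.tcp()"
```

```text
t15.28 grip_stand x-122.0 y0.9 z100.2 yaw_rel-0.0001 F(x,y,z) [-3.   0.5  3.7] T [ 0.07  0.51 -0.02]
```

```bash
python3 -m inch '[{"dx":0.04,"dy":-0.0025,"dz":0,"wx":0,"wy":0,"wz":0,"gripper":0},{"dx":0.04,"dy":-0.0025,"dz":0,"wx":0,"wy":0,"wz":0,"gripper":0},{"dx":0.04,"dy":-0.0025,"dz":0,"wx":0,"wy":0,"wz":0,"gripper":0},{"dx":0.04,"dy":-0.0025,"dz":0,"wx":0,"wy":0,"wz":0,"gripper":0},{"dx":0.04,"dy":-0.0025,"dz":0,"wx":0,"wy":0,"wz":0,"gripper":0}]' >/dev/null; python3 -c "import h;h.tcp()"
```

```text
t15.90 grip_stand x-117.0 y0.9 z100.2 yaw_rel-0.0002 F(x,y,z) [-3.1 -0.5  4.5] T [0.02 0.54 0.04]
```

```bash
python3 -m inch '[{"dx":0.04,"dy":-0.0025,"dz":0,"wx":0,"wy":0,"wz":0,"gripper":0},{"dx":0.04,"dy":-0.0025,"dz":0,"wx":0,"wy":0,"wz":0,"gripper":0},{"dx":0.04,"dy":-0.0025,"dz":0,"wx":0,"wy":0,"wz":0,"gripper":0},{"dx":0.04,"dy":-0.0025,"dz":0,"wx":0,"wy":0,"wz":0,"gripper":0},{"dx":0.04,"dy":-0.0025,"dz":0,"wx":0,"wy":0,"wz":0,"gripper":0}]' >/dev/null; python3 -c "import h;h.tcp()"
```

```text
t16.52 grip_stand x-112.0 y0.9 z100.2 yaw_rel-0.0002 F(x,y,z) [-3.7  0.9  4.5] T [ 0.1   0.47 -0.08]
```

```bash
python3 -m inch '[{"dx":0.04,"dy":-0.0025,"dz":0,"wx":0,"wy":0,"wz":0,"gripper":0},{"dx":0.04,"dy":-0.0025,"dz":0,"wx":0,"wy":0,"wz":0,"gripper":0},{"dx":0.04,"dy":-0.0025,"dz":0,"wx":0,"wy":0,"wz":0,"gripper":0},{"dx":0.04,"dy":-0.0025,"dz":0,"wx":0,"wy":0,"wz":0,"gripper":0},{"dx":0.04,"dy":-0.0025,"dz":0,"wx":0,"wy":0,"wz":0,"gripper":0}]' >/dev/null; python3 -c "import h;h.tcp()"
```

```text
t17.15 grip_stand x-107.0 y0.9 z100.2 yaw_rel-0.0002 F(x,y,z) [-3.8 -0.4  3.5] T [ 0.08  0.56 -0.01]
```

```bash
python3 -m inch '[{"dx":0.04,"dy":-0.0025,"dz":0,"wx":0,"wy":0,"wz":0,"gripper":0},{"dx":0.04,"dy":-0.0025,"dz":0,"wx":0,"wy":0,"wz":0,"gripper":0},{"dx":0.04,"dy":-0.0025,"dz":0,"wx":0,"wy":0,"wz":0,"gripper":0},{"dx":0.04,"dy":-0.0025,"dz":0,"wx":0,"wy":0,"wz":0,"gripper":0},{"dx":0.04,"dy":-0.0025,"dz":0,"wx":0,"wy":0,"wz":0,"gripper":0}]' >/dev/null; python3 -c "import h;h.tcp()"
```

```text
t17.77 grip_stand x-102.0 y0.9 z100.2 yaw_rel-0.0002 F(x,y,z) [-3.5 -0.5  4.5] T [ 0.05  0.54 -0.04]
```

```bash
python3 -m inch '[{"dx":0.04,"dy":-0.0025,"dz":0,"wx":0,"wy":0,"wz":0,"gripper":0},{"dx":0.04,"dy":-0.0025,"dz":0,"wx":0,"wy":0,"wz":0,"gripper":0},{"dx":0.04,"dy":-0.0025,"dz":0,"wx":0,"wy":0,"wz":0,"gripper":0},{"dx":0.04,"dy":-0.0025,"dz":0,"wx":0,"wy":0,"wz":0,"gripper":0}]' >/dev/null; python3 -c "import h;h.tcp()"
```

```text
t18.27 grip_stand x-98.0 y0.9 z100.2 yaw_rel-0.0002 F(x,y,z) [-2.6  0.9  4.3] T [0.06 0.58 0.05]
```

```bash
python3 -m inch '[{"dx":0.02,"dy":-0.0013,"dz":0,"wx":0,"wy":0,"wz":0,"gripper":0},{"dx":0.02,"dy":-0.0013,"dz":0,"wx":0,"wy":0,"wz":0,"gripper":0}]' >/dev/null; python3 -c "import h;h.tcp()"
```

```text
t18.52 grip_stand x-97.0 y0.9 z100.2 yaw_rel-0.0002 F(x,y,z) [-3.2  0.1  5.3] T [ 0.04  0.49 -0.03]
```

```bash
python3 -m inch '[{"dx":0.02,"dy":-0.0013,"dz":0,"wx":0,"wy":0,"wz":0,"gripper":0},{"dx":0.02,"dy":-0.0013,"dz":0,"wx":0,"wy":0,"wz":0,"gripper":0}]' >/dev/null; python3 -c "import h;h.tcp()"
```

```text
t18.77 grip_stand x-96.0 y0.9 z100.3 yaw_rel-0.0002 F(x,y,z) [-3.4  0.2  4.5] T [0.06 0.6  0.04]
```

```bash
python3 -m inch '[{"dx":0.02,"dy":-0.0013,"dz":0,"wx":0,"wy":0,"wz":0,"gripper":0},{"dx":0.02,"dy":-0.0013,"dz":0,"wx":0,"wy":0,"wz":0,"gripper":0},{"dx":0.02,"dy":-0.0013,"dz":0,"wx":0,"wy":0,"wz":0,"gripper":0},{"dx":0.02,"dy":-0.0013,"dz":0,"wx":0,"wy":0,"wz":0,"gripper":0},{"dx":0.02,"dy":-0.0013,"dz":0,"wx":0,"wy":0,"wz":0,"gripper":0},{"dx":0.02,"dy":-0.0013,"dz":0,"wx":0,"wy":0,"wz":0,"gripper":0}]' >/dev/null; python3 -c "import h;h.tcp()"
```

```text
t19.52 grip_stand x-93.0 y0.9 z100.2 yaw_rel-0.0001 F(x,y,z) [-4.2  0.4  5.1] T [0.03 0.57 0.02]
```

```bash
python3 -m inch '[{"dx":0.02,"dy":-0.0013,"dz":0,"wx":0,"wy":0,"wz":0,"gripper":0},{"dx":0.02,"dy":-0.0013,"dz":0,"wx":0,"wy":0,"wz":0,"gripper":0}]' >/dev/null; python3 -c "import h;h.tcp()"
```

```text
t19.77 grip_stand x-92.0 y0.9 z100.2 yaw_rel-0.0002 F(x,y,z) [-4.1  0.2  4.8] T [ 0.07  0.53 -0.  ]
```

```bash
python3 -m inch '[{"dx":0.02,"dy":-0.0013,"dz":0,"wx":0,"wy":0,"wz":0,"gripper":0},{"dx":0.02,"dy":-0.0013,"dz":0,"wx":0,"wy":0,"wz":0,"gripper":0}]' >/dev/null; python3 -c "import h;h.tcp()"
```

```text
t20.02 grip_stand x-91.0 y0.9 z100.2 yaw_rel-0.0002 F(x,y,z) [-3.6  0.5  6.4] T [0.08 0.58 0.03]
```

```bash
python3 -m inch '[{"dx":0.02,"dy":-0.0013,"dz":0,"wx":0,"wy":0,"wz":0,"gripper":0}]' >/dev/null; python3 -c "import h;h.tcp()"
```

```text
t20.15 grip_stand x-90.5 y0.9 z100.2 yaw_rel-0.0002 F(x,y,z) [-3.6 -0.1  4.6] T [ 0.1   0.58 -0.  ]
```

```bash
python3 -m inch '[{"dx":0.02,"dy":-0.0013,"dz":0,"wx":0,"wy":0,"wz":0,"gripper":0}]' >/dev/null; python3 -c "import h;h.tcp()"
```

```text
t20.27 grip_stand x-90.0 y0.9 z100.2 yaw_rel-0.0002 F(x,y,z) [-3.5 -1.4  4.8] T [ 0.13  0.58 -0.02]
```

```bash
python3 -m inch '[{"dx":0.02,"dy":-0.0013,"dz":0,"wx":0,"wy":0,"wz":0,"gripper":0}]' >/dev/null; python3 -c "import h;h.tcp()"
```

```text
t20.40 grip_stand x-89.5 y0.8 z100.2 yaw_rel-0.0002 F(x,y,z) [-3.6 -0.1  5. ] T [0.09 0.56 0.02]
```

```bash
python3 -m inch '[{"dx":0.02,"dy":-0.0013,"dz":0,"wx":0,"wy":0,"wz":0,"gripper":0}]' >/dev/null; python3 -c "import h;h.tcp()"
```

```text
t20.52 grip_stand x-89.0 y0.8 z100.2 yaw_rel-0.0002 F(x,y,z) [-4.  -0.3  5. ] T [ 0.1   0.52 -0.  ]
```

```bash
python3 -m inch '[{"dx":0.02,"dy":-0.0013,"dz":0,"wx":0,"wy":0,"wz":0,"gripper":0}]' >/dev/null; python3 -c "import h;h.tcp()"
```

```text
t20.65 grip_stand x-88.5 y0.9 z100.2 yaw_rel-0.0002 F(x,y,z) [-3.4  0.1  4.5] T [0.09 0.59 0.02]
```

```bash
python3 -m inch '[{"dx":0.02,"dy":-0.0013,"dz":0,"wx":0,"wy":0,"wz":0,"gripper":0}]' >/dev/null; python3 -c "import h;h.tcp()"
```

```text
t20.77 grip_stand x-88.0 y0.8 z100.2 yaw_rel-0.0002 F(x,y,z) [-2.9 -0.2  5.3] T [ 0.05  0.55 -0.03]
```

```bash
python3 -m inch '[{"dx":0.02,"dy":-0.0013,"dz":0,"wx":0,"wy":0,"wz":0,"gripper":0}]' >/dev/null; python3 -c "import h;h.tcp()"
```

```text
t20.90 grip_stand x-87.5 y0.9 z100.2 yaw_rel-0.0002 F(x,y,z) [-3.7 -0.5  4.6] T [0.07 0.56 0.01]
```

```bash
python3 -m inch '[{"dx":0.02,"dy":-0.0013,"dz":0,"wx":0,"wy":0,"wz":0,"gripper":0}]' >/dev/null; python3 -c "import h;h.tcp()"
```

```text
t21.02 grip_stand x-87.0 y0.9 z100.2 yaw_rel-0.0002 F(x,y,z) [-4.5  0.7  4.1] T [ 0.11  0.59 -0.01]
```

```bash
python3 -m inch '[{"dx":0.02,"dy":-0.0013,"dz":0,"wx":0,"wy":0,"wz":0,"gripper":0}]' >/dev/null; python3 -c "import h;h.tcp()"
```

```text
t21.15 grip_stand x-86.6 y0.9 z100.2 yaw_rel-0.0002 F(x,y,z) [-4.8 -0.5  6.9] T [ 0.11  0.8  -0.08]
```

```bash
python3 -m inch '[{"dx":0.012,"dy":-0.0008,"dz":0,"wx":0,"wy":0,"wz":0,"gripper":0}]' >/dev/null; python3 -c "import h;h.tcp()"
```

```text
t21.27 grip_stand x-86.5 y0.9 z100.2 yaw_rel-0.0002 F(x,y,z) [-5.4 -1.   6.8] T [0.05 0.82 0.02]
```

```bash
python3 -m inch '[{"dx":0.012,"dy":-0.0008,"dz":0,"wx":0,"wy":0,"wz":0,"gripper":0}]' >/dev/null; python3 -c "import h;h.tcp()"
```

```text
t21.40 grip_stand x-86.5 y0.9 z100.2 yaw_rel-0.0002 F(x,y,z) [-7.  -0.3  8.3] T [ 0.08  0.92 -0.08]
```

```bash
python3 -m inch '[{"dx":0.012,"dy":-0.0008,"dz":0,"wx":0,"wy":0,"wz":0,"gripper":0},{"dx":0,"dy":0,"dz":0,"wx":0,"wy":0,"wz":0,"gripper":0}]' >/dev/null; python3 -c "import h;h.tcp()"
python3 -m inch '[{"dx":0,"dy":0,"dz":0,"wx":0,"wy":0,"wz":0,"gripper":0.5},{"dx":0,"dy":0,"dz":0,"wx":0,"wy":0,"wz":0,"gripper":0.5},{"dx":0,"dy":0,"dz":0,"wx":0,"wy":0,"wz":0,"gripper":0.5},{"dx":0,"dy":0,"dz":0,"wx":0,"wy":0,"wz":0,"gripper":0.5},{"dx":0,"dy":0,"dz":0,"wx":0,"wy":0,"wz":0,"gripper":0.5},{"dx":0,"dy":0,"dz":0,"wx":0,"wy":0,"wz":0,"gripper":0.5}]'
```

```text
t21.65 grip_stand x-86.4 y1.0 z100.2 yaw_rel-0.0002 F(x,y,z) [-7.3 -0.8  7.8] T [ 0.1   0.99 -0.06]
clock: 22.4
position: [0.6064, 0.2137, 0.1002]
ee_rot: [0.0, 0.031, 1.0, 0.0]
force: [-0.1, 0.3, -0.8]
grip_width: 0.5
finger_force: 0.0
```

```bash
python3 -c "import h;h.tcp()"
python3 -m inch '[{"dx":0,"dy":0,"dz":0.4,"wx":0,"wy":0,"wz":0,"gripper":0.5},{"dx":0,"dy":0,"dz":1,"wx":0,"wy":0,"wz":0,"gripper":0.5},{"dx":0,"dy":0,"dz":1,"wx":0,"wy":0,"wz":0,"gripper":0.5},{"dx":0,"dy":0,"dz":1,"wx":0,"wy":0,"wz":0,"gripper":0.5},{"dx":-1,"dy":0,"dz":1,"wx":0,"wy":0,"wz":0,"gripper":0.5},{"dx":-1,"dy":0,"dz":1,"wx":0,"wy":0,"wz":0,"gripper":0.5},{"dx":-1,"dy":0,"dz":0,"wx":0,"wy":0,"wz":0,"gripper":0.5},{"dx":-1,"dy":0,"dz":0,"wx":0,"wy":0,"wz":0,"gripper":0.5},{"dx":-1,"dy":0,"dz":0,"wx":0,"wy":0,"wz":0,"gripper":0.5},{"dx":-1,"dy":0,"dz":0,"wx":0,"wy":0,"wz":0,"gripper":0.5},{"dx":-1,"dy":0,"dz":0,"wx":0,"wy":0,"wz":0,"gripper":0.5},{"dx":0,"dy":0,"dz":0,"wx":0,"wy":0,"wz":0,"gripper":0.5}]'
python3 - <<'E'
from h import *
s=grab_frame("scene")[160:285,280:405,::-1]; t=grab_frame("top")[82:207,225:350,::-1]
cv2.imwrite("pics/end.png",np.hstack([cv2.resize(c,(400,400),interpolation=cv2.INTER_CUBIC) for c in(s,t)]))
E
```

```text
t22.40 grip_stand x-85.6 y0.8 z100.2 yaw_rel-0.0002 F(x,y,z) [-0.1  0.3 -0.8] T [ 0.03  0.01 -0.05]
clock: 23.9
position: [0.4305, 0.2139, 0.2358]
ee_rot: [0.0, 0.03, 1.0, 0.0]
force: [-0.2, 0.8, 0.5]
grip_width: 0.499
finger_force: 0.0
```

View pics/end.png

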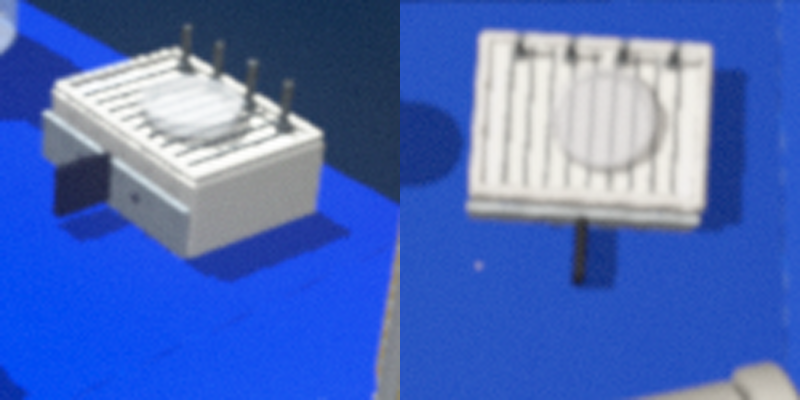

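The plate sits flush and square on the stand, with no gap in the scene view at (115,190) or the top view at (585,210). The fin is free and the petri dish hasn't moved.

```bash
python3 -c "
from bench import workorder;print(workorder.hand_in())"
```

```text
the job is handed in; nothing more can be done
None
```

The drip tray is fully home in the bay, with its front plate flush and square on the stand. It is released and the job is handed in at about 24 s. The highest wrist readings I saw were about 7 N against the stand and 8 N upward, and I saw no movement of the petri dish.

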